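# Release a latched battery pack from its charging dock

### The arm

A 6-joint arm with a two-finger parallel gripper is mounted at the origin on a cart in front of the work surface, level with it; the furniture and walls round the work are solid. World frame = base frame: x ahead of the robot, y to its left, z up, the work surface at z = 0. Lengths are in mm, angles in rad, forces in N, time in s.
With the tool pointing down it reaches from about 250 to 850 mm from the base axis. Payload 12.5 kg.
Tool frame: the origin (TCP) lies on the centre line of the jaws, within the pads' length; the fingertips stand 25 mm ahead of it and the grasp point (between the pads) lies 6 mm ahead of it (tip_extent is the distance from the TCP to the fingertips, in mm); z points along the fingers, y is the direction in which the jaws open and shut (so a half turn about z gives the same grasp; the last joint's range is limited). The gripper opens to 93 mm and grips with 3 to 60 N. Pads are 15 mm wide; open, the fingers measure 128 mm over their backs; the gripper's body (75 mm by 188 mm) begins 65 mm behind the grasp point.
Start: joints at [-1.211, 0.351, 1.652, -0, 1.139, -0.085], TCP at [236.669, -496.46, 243.633] pointing down, gripper open.
Joint ranges: [-2.75, 2.75], [-0.79, 2.1], [0.01, 2.65], [-1.57, 4.71], [0.07, 3.14], [-2.87, 2.87]. Speed limits (rad/s): [2.22, 2.22, 2.79, 3.14, 3.14, 3.14].

### API

Orientations are given as a unit quaternion [w, x, y, z].
In Python, from station import * gives the robot as it stands.
- The arm moves only by the tool arm_command, never from a script. Its argument "moves" is a list of rows, each a list of 5 numbers: the shift along the tool's x, y, z in m, then the turn about the tool's z in rad, then the finger opening in m, from 0 to 0.093. A call has 1 to 10 rows; each row shifts and turns the commanded pose from where the row before left it, along the tool's axes as they then stand; what a row does not reach is not made up. A row lasts 1/8 s, in which the tool goes at most 62.5 mm and 10.7 degrees, less where a joint would pass 70% of its speed; a pose out of reach is approached as far as the arm can. A call is refused whole if a number of a shift passes 0.0625 or a number of a turn 0.188, either way. A call with a gripper value outside its range is refused whole. The fingers move at their own pace and stop on an object; "squeeze" is the grip in N (left out, the last holds). Time passes only in rows, so rows that do not move let the fingers close. It gives the time, the measured TCP pose, the force and the opening at its end, in the units of the state.
- get_state(): the state, without advancing time (a new reading comes with each control period).
- capture(name): name is "side" or "top"; returns (picture, depth): 480x640x3 uint8, red, green, blue; 480x640 float32, mm along the optical axis (not along the pixel's ray), 0 where there is no reading.
- camera_info(name): a dict with "vertical_fov" (degrees; the focal length in pixels is half the picture's height over the tangent of half this angle, whatever the lens; pixels are square), "cx", "cy" (the principal point, pixels), "extrinsics" (4x4, takes a point from world to camera coordinates). Camera axes: x right, y down, z forward; pixel columns grow to the right and rows downward; lengths in mm; the calibration is good to about 2 mm. A picture is of the moment at which its call begins. camera_info takes no time and is no camera call.
- hand_in(): hands the job in, once; it reports no verdict.
The state is a dict: "t": time; "joint_pos": joint angles; "qd": joint speeds; "effort": joint torques, N m; "position": TCP position; "ee_rot": TCP orientation; "ft_force": force on the tool from outside, world axes, zero at the start; "torque": the same for the moment, N m; "opening": finger opening in mm.
Only numpy, scipy, OpenCV 4.12 (cv2) and the standard library are available. Lean on these libraries where they do the work, as an engineer would, in place of code of your own. Each camera call takes 0.05 s, during which the arm holds its last target.

### The job

The charged battery pack is locked in its charging dock and has to go into the blue kit tray. Its hooks are toothed, so first push the pack down against the dock's spring plate as far as it goes, and while it is down squeeze the two orange side buttons fully together; then, still squeezing, lift it straight out of the dock. Set it down gently, upright and flat on the tray's floor, without dropping it, and let go; never bear down on the spring contacts with more than about 50 N, and leave the beaker, the brown bottle and the yellow meter as they are.

Things in the scene. Friction and masses are not known exactly. Their poses are not given: they have to be found in the camera images.
- pack_mid (a point): Middle of the loose battery pack (0.25 to 0.5 kg), 41 mm above its underside; z up, length along y, same both ways round. Black base 60 (x) by 112 (y) by 46 mm high with a grey neck 44 by 44 mm on it, up to 82 mm above the underside. Beside the neck's buttons the base's flat top is a shoulder (34 to 56 mm from the centre along y, 5 mm above this point) on which fingertips may push the pack down.
- pack_grip (a point): Point between the pack's two orange buttons, at their mid height, 23 mm above the pack's middle. Buttons on the neck's +y and -y sides, each 28 mm wide (x) and 24 mm high; outer faces 68 mm apart when out, 48 mm apart when fully pressed. Squeezed fully, they also serve to carry the pack.
- button_left (a joint): Button on the pack's +y side: 0 = out, 0.010 m = fully in. Spring 3 N, rising to 10 N. A hook moves with it, standing 10 mm out of the base's side when out, flush when in. With the pack up, its tooth catches behind the dock's lip and the button stops after about 1.5 mm; only with the pack pushed down at least 9.5 mm does it go all the way in.
- button_right (a joint): Button on the pack's -y side, otherwise the same.
- dock: Grey charging dock, fixed, 82 (x) by 156 (y) by 55 mm high; origin at the centre of its underside, y along its length, z up. The pack stands in its well (65 by 116 mm, 2 mm of play all round), axes along the dock's, its underside 28 mm above the worktop, its shoulders 19 mm above the dock's rim.
- dock_plate (a joint): Sprung contact plate under the pack, sliding up and down: 0 = usual height with the pack latched, -0.012 m = pushed down to its solid stop, +0.005 m = sprung up. Spring force 10 N at 0, 16 N at the bottom, of which the pack's weight (2.4 to 4.8 N) takes part; it lifts the freed pack by up to 5 mm.
- tray_floor (a point): Centre of the floor of the blue kit tray, 6 mm above the worktop; tray fixed, outside 104 (x) by 156 (y) by 26 mm high, inside 92 by 144 mm; y along its length. The pack's length must lie along the tray's; with its underside on this floor its middle is 41 mm above this point.
- tray: The same blue tray, origin at the centre of its underside.
- beaker_mid (a point): Centre of an empty glass beaker, 70 mm wide, 85 mm high; leave it alone.
- bottle_mid (a point): Centre of a brown bottle, 43 mm wide, 96 mm high; leave it alone.
- meter_mid (a point): Centre of a yellow pocket meter lying flat, 155 by 38 by 24 mm; leave it alone.

How it is judged:
By the outcome, as a careful person would: the job done as asked, in the order asked, and still so for the second after the job is handed in, with the robot touching nothing.
It also fails if it takes over 54 s, if anything falls off the work surface, if the arm or the gripper's body presses on something with over 40 N, if the wrist force passes 120 N, or if a joint passes its speed limit or range.

## Working session

There is one attempt and no reset: what is moved stays moved. The work goes in short steps, Python scripts to look and compute and a tool call to move; the robot and the scene stay as the last step left them, time stands still between calls to the robot, and variables do not carry over. Pictures are saved under pics/ and viewed, and the job is handed in when it is done.

Besides the shell and the picture viewer there is one more tool, called after "Request:" by a JSON object that holds its "fn" and its "kwargs", one argument or row to a line. arm_command: Moves the arm, as the interface text tells. Its arguments: {"type":"object","properties":{"moves":{"type":"array"},"squeeze":{"type":"number"}},"required":["moves"]}

```bash
mkdir -p pics; ls; python3 - <<'E'
from station import *
import cv2,numpy as np,json
s=get_state();print(s)
for n in("top","side"):
    i=camera_info(n);print(n,i)
    p,d=capture(n);cv2.imwrite(f"pics/{n}0.png",p[:,:,::-1]);np.save(f"{n}0d.npy",d);np.save(f"{n}0p.npy",p)
E
```

```text
pics
{'t': 0.0, 'joint_pos': array([-1.21057166e+00,  3.51252340e-01,  1.65244029e+00,  4.33621012e-06,
        1.13908161e+00, -8.46427124e-02]), 'qd': array([ 5.30176935e-05,  3.81187963e-04, -3.16869740e-04, -7.99859508e-06,
        1.43142133e-03,  1.39540282e-04]), 'effort': array([ 1.09214747e-03, -4.97314274e+01, -2.85255003e+01,  6.99546444e-02,
        2.56926933e-02, -1.51552190e-04]), 'position': array([ 236.57574546, -496.16585072,  243.08643023]), 'ee_rot': array([-5.85463818e-04,  9.75363487e-01,  2.20603080e-01, -7.91986096e-05]), 'ft_force': array([-1.02692107, -0.82514737, -0.66940905]), 'torque': array([-0.019624  , -0.02033944,  0.02616404]), 'opening': 92.83900749455515}
top {'vertical_fov': 43.63830918510648, 'cx': 317.1656568668841, 'cy': 250.04890669361365, 'extrinsics': array([[-2.32079895e-02, -9.99663428e-01, -1.15939864e-02,
        -8.14453339e+00],
       [-9.84858799e-01,  2.48541095e-02, -1.71567535e-01,
         4.83656127e+02],
       [ 1.71797948e-01,  7.43670202e-03, -9.85104137e-01,
         1.64723074e+03],
       [ 0.00000000e+00,  0.00000000e+00,  0.00000000e+00,
         1.00000000e+00]])}
side {'vertical_fov': 45.594544573617235, 'cx': 307.7498645050687, 'cy': 241.35021329812253, 'extrinsics': array([[ 9.99993396e-01, -9.57276667e-04, -3.50604960e-03,
        -5.07704804e+02],
       [-3.30028266e-03, -6.43205276e-01, -7.65686673e-01,
         3.98054038e+01],
       [-1.52213562e-03,  7.65693187e-01, -6.43204188e-01,
         1.62683749e+03],
       [ 0.00000000e+00,  0.00000000e+00,  0.00000000e+00,
         1.00000000e+00]])}
```

View pics/top0.png

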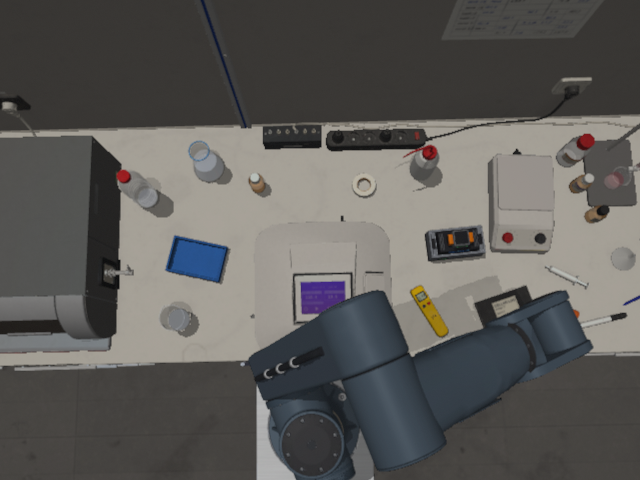

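View pics/side0.png

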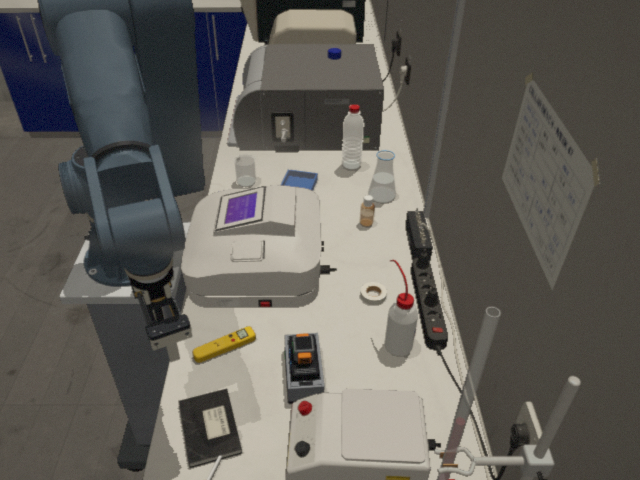

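Top view: dock with the pack near (455,243), blue tray near (197,258), a large instrument between them at columns 255–390, meter at (430,310), beaker at (177,317), bottle at (257,183). Next I'll measure them.

```bash
cat > h.py <<'E'
import numpy as np,cv2
from station import camera_info
def cam(n):
    i=camera_info(n);f=240/np.tan(np.radians(i["vertical_fov"]/2));E=np.array(i["extrinsics"]);return f,i["cx"],i["cy"],E
def rayz(n,uv,z):
    f,cx,cy,E=cam(n);uv=np.atleast_2d(uv).astype(float)
    d=np.c_[(uv[:,0]-cx)/f,(uv[:,1]-cy)/f,np.ones(len(uv))]@E[:3,:3]
    o=-E[:3,:3].T@E[:3,3];return o+d*((z-o[2])/d[:,2])[:,None]
def cloud(n,D):
    f,cx,cy,E=cam(n);v,u=np.mgrid[:480,:640]
    P=np.stack([(u-cx)/f*D,(v-cy)/f*D,D],-1);return (P-E[:3,3])@E[:3,:3]
def proj(n,P):
    f,cx,cy,E=cam(n);q=np.atleast_2d(P)@E[:3,:3].T+E[:3,3];return np.c_[q[:,0]/q[:,2]*f+cx,q[:,1]/q[:,2]*f+cy]
E
python3 - <<'E'
from h import *
for n in("top","side"):
    p=np.load(n+"0p.npy");D=np.load(n+"0d.npy");C=cloud(n,D)
    hsv=cv2.cvtColor(p,cv2.COLOR_RGB2HSV)
    x0,y0,x1,y1=(415,210,500,275) if n=="top" else (275,320,335,410)
    cv2.imwrite(f"pics/{n}_dock.png",cv2.resize(p[y0:y1,x0:x1,::-1],None,fx=8 if n=="top" else 6,fy=8 if n=="top" else 6,interpolation=cv2.INTER_CUBIC))
    m=cv2.inRange(hsv,(5,150,120),(18,255,255));
    if n=="top": m[:,:430]=0;m[:,500:]=0
    else: m[:320]=0;m[400:]=0;m[:,:280]=0;m[:,330:]=0
    k,l,st,ce=cv2.connectedComponentsWithStats(m)
    for j in range(1,k):
        if st[j,4]>8: print(n,"orange",st[j],ce[j],rayz(n,ce[j],92).round(1),np.median(C[l==j],0).round(1))
    m=cv2.inRange(hsv,(100,130,80),(118,255,255))
    if n=="top": m[:,:150]=0;m[:,240:]=0;m[:220]=0;m[300:]=0
    else: m[:165]=0;m[200:]=0;m[:,:270]=0;m[:,330:]=0
    c=max(cv2.findContours(m,0,2)[0],key=cv2.contourArea)
    W=rayz(n,c[:,0],26)
    r=cv2.minAreaRect(W[:,:2].astype(np.float32));print(n,"tray",r, cv2.boxPoints(r).round(1).tolist(), "z",np.percentile(C[m>0][:,2],[2,20,50,80,98]).round(1))
C=cloud("top",np.load("top0d.npy"))
# height profile dock
sel=(C[...,2]>40)&(C[...,2]<160)
sel[:,:422]=0;sel[:,488:]=0;sel[:222]=0;sel[265:]=0
for a,b in((40,60),(65,82),(85,125)):
    s=sel&(C[...,2]>a)&(C[...,2]<b);P=C[s];print(a,b,s.sum(),np.median(P,0).round(1),cv2.minAreaRect(P[:,:2].astype(np.float32)))
# obstacle heights
for nm,(x0,x1,y0,y1) in dict(mach=(250,395,218,350),right=(485,555,150,255),bottle2=(408,440,140,190)).items():
    P=C[y0:y1,x0:x1].reshape(-1,3);P=P[P[:,2]>30];P=P[P[:,2]<400];print(nm,np.percentile(P,[1,50,99],axis=0).round(0).tolist())
P=C[222:300,155:245].reshape(-1,3)
print(np.percentile(P,[1,50,99],axis=0).round(0))
P=C[300:335,155:195].reshape(-1,3);P=P[P[:,2]>30];print("beaker",np.percentile(P,[1,50,99],axis=0).round(0))
E
```

```text
top orange [469 232   5  10  37] [470.75675676 236.45945946] [[ 501.7 -441.1   92. ]] [ 500.5 -439.   102. ]
top orange [448 234   6  10  43] [450.46511628 238.60465116] [[ 497.1 -385.4   92. ]] [ 494.8 -383.7  101.8]
top tray ((471.0782165527344, 325.9715881347656), (154.12693786621094, 102.40087127685547), 76.3567123413086) [[403.1000061035156, 263.20001220703125], [502.70001220703125, 239.0], [539.0, 388.79998779296875], [439.5, 412.8999938964844]] z [-3.4  1.5  5.5 12.2 29.5]
side orange [296 334  12   3  27] [301.40740741 334.81481481] [[ 493.5 -375.7   92. ]] [ 492.8 -385.1  102.4]
side orange [298 352  13   6  71] [304.11267606 354.67605634] [[ 499.7 -431.7   92. ]] [ 499.6 -440.1  102.2]Traceback (most recent call last):
  File "<stdin>", line 16, in <module>
ValueError: max() iterable argument is empty
```

```bash
python3 - <<'E'
import cv2,numpy as np
a=cv2.imread("pics/top_dock.png");b=cv2.imread("pics/side_dock.png")
print(a.shape,b.shape)
E
```

```text
(520, 680, 3) (540, 360, 3)
```

View pics/top_dock.png

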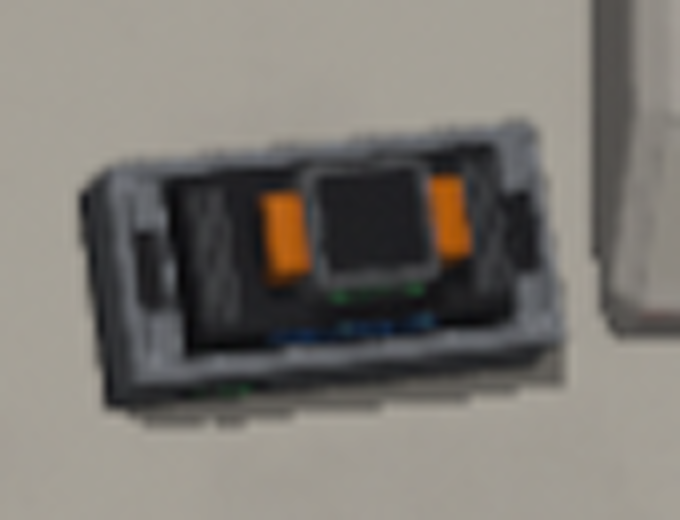

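View pics/side_dock.png

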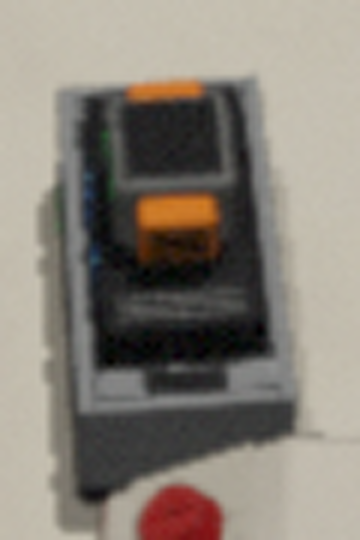

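The crops show the orange button tops at about (450,239) and (471,236) in the top view. The dock is turned slightly, and the tray tilts the other way. I'll finish the measurements with depth.

```bash
python3 - <<'E'
from h import *
C=cloud("top",np.load("top0d.npy"));p=np.load("top0p.npy");hsv=cv2.cvtColor(p,cv2.COLOR_RGB2HSV)
def rect(P):
    r=cv2.minAreaRect(P[:,:2].astype(np.float32));b=cv2.boxPoints(r);e=b[1]-b[0];f=b[2]-b[1]
    e=e if np.hypot(*e)>np.hypot(*f) else f
    if e[1]<0:e=-e
    return np.round(r[0],1),np.round(r[1],1),"yaw",round(float(np.degrees(np.arctan2(-e[0],e[1]))),2)
box=np.zeros(C.shape[:2],bool);box[222:268,422:488]=1
for a,b in((45,62),(66,82),(95,125),(45,125)):
    s=box&(C[...,2]>a)&(C[...,2]<b);P=C[s];print(a,b,s.sum(),np.median(P,0).round(1),rect(P))
box[:]=0;box[225:292,155:240]=1
for a,b in((18,40),(2,40)):
    s=box&(hsv[...,0]>95)&(hsv[...,0]<125)&(hsv[...,1]>120)&(C[...,2]>a)&(C[...,2]<b);P=C[s];print("tray",a,b,s.sum(),rect(P))
for nm,(x0,x1,y0,y1) in dict(mach=(250,395,218,300),right=(488,555,150,255),redbottle=(408,440,140,190),beaker=(158,195,300,335),bottle=(245,268,170,198),flask=(190,225,140,185)).items():
    P=C[y0:y1,x0:x1].reshape(-1,3);P=P[(P[:,2]>20)&(P[:,2]<400)];print(nm,np.percentile(P,[1,50,99],axis=0).round(0).tolist())
# side tray
p=np.load("side0p.npy");hsv=cv2.cvtColor(p,cv2.COLOR_RGB2HSV);S=cloud("side",np.load("side0d.npy"))
m=(hsv[...,0]>95)&(hsv[...,0]<125)&(hsv[...,1]>90);m[:165]=0;m[200:]=0;m[:,:270]=0;m[:,330:]=0
P=S[m];P=P[(P[:,2]>18)&(P[:,2]<40)];print("side tray",len(P),rect(P))
box=np.zeros(C.shape[:2],bool);box[325:410,278:330]=1
for a,b in((45,62),(95,125)):
    s=box&(S[...,2]>a)&(S[...,2]<b);P=S[s];print("side",a,b,s.sum(),np.median(P,0).round(1),rect(P))
E
```

```text
45 62 598 [ 488.9 -392.    53.2] (array([ 496.3, -411.2]), array([ 81. , 154.1]), 'yaw', 4.8)
66 82 463 [ 486.2 -391.9   72.6] (array([ 495.2, -410.3]), array([ 61.7, 113.8]), 'yaw', 4.33)
95 125 362 [ 494.9 -409.3  106.5] (array([ 495.6, -410.5]), array([45.5, 70.8]), 'yaw', 6.78)
45 125 1487 [ 489.9 -401.5   69.8] (array([ 496.3, -411.2]), array([ 81. , 154.1]), 'yaw', 4.8)
tray 18 40 351 (array([471. , 325.5]), array([157.9, 103.1]), 'yaw', -13.43)
tray 2 40 1521 (array([471.5, 325.7]), array([158.2, 103.6]), 'yaw', -14.09)
mach [[334.0, -209.0, 131.0], [430.0, -31.0, 169.0], [537.0, 142.0, 216.0]]
right [[466.0, -676.0, 24.0], [592.0, -588.0, 87.0], [735.0, -512.0, 105.0]]
redbottle [[689.0, -358.0, 21.0], [710.0, -319.0, 118.0], [801.0, -272.0, 223.0]]
beaker [[267.0, 344.0, 22.0], [304.0, 393.0, 60.0], [335.0, 411.0, 89.0]]
bottle [[662.0, 129.0, 21.0], [675.0, 147.0, 69.0], [700.0, 169.0, 102.0]]
flask [[704.0, 254.0, 22.0], [733.0, 291.0, 78.0], [777.0, 328.0, 154.0]]
side tray 26 (array([526.2, 341.6]), array([91.5,  6.1]), 'yaw', -12.63)
side 45 62 830 [ 497.2 -469.1   52.9] (array([ 499.1, -437.9]), array([ 79.3, 205.7]), 'yaw', 4.65)
side 95 125 469 [ 497.4 -421.5  107.1] (array([ 497.2, -413. ]), array([43.7, 72.8]), 'yaw', 1.4)
```

```bash
cat >> h.py <<'E'
from station import get_state
def yaw(s):
    w,x,y,z=s["ee_rot"];return np.degrees(2*np.arctan2(y,x))
def plan(xyz,yw,psel=None):
    """print needed turn and, after the turn, the shift in tool axes (mm)"""
    s=get_state();p=s["position"];y0=yaw(s);t=(y0-yw+180)%360-180
    a=np.radians(yw);d=np.array(xyz)-p
    print("t",round(s["t"],2),"pos",p.round(1),"yaw",round(y0,2),"F",s["ft_force"].round(1),"open",round(s["opening"],1))
    print("turn rad",round(np.radians(t),4),"then shift mm",np.round([d[0]*np.cos(a)+d[1]*np.sin(a),d[0]*np.sin(a)-d[1]*np.cos(a),-d[2]],1))
E
python3 - <<'E'
from h import *
plan((496.5,-411.3,165),5)
E
```

```text
t 0.1 pos [ 236.6 -496.2  243.2] yaw 25.48 F [ 0.3  1.  -0.3] open 92.8
turn rad 0.3575 then shift mm [266.3 -61.9  78.2]
```

Request:
{"fn": "arm_command", "kwargs": {
  "moves": [
    [0,0,0,0.179,0.08],
    [0,0,0,0.1785,0.08],
    [0.035,-0.008,0,0,0.08],
    [0.045,-0.011,0,0,0.08],
    [0.045,-0.011,0.005,0,0.08],
    [0.045,-0.011,0.015,0,0.08],
    [0.045,-0.011,0.02,0,0.08],
    [0.035,-0.007,0.02,0,0.08],
    [0.0163,-0.0029,0.0182,0,0.08],
    [0,0,0,0,0.08]
  ],
  "squeeze": 40
}}

```text
t: 1.35
position: [496.1, -411.0, 163.7]
ee_rot: [-0.001, 0.999, 0.044, -0.001]
ft_force: [0.1, 0.9, 0.3]
opening: 80.1
```

```bash
python3 - <<'E'
from h import *
from station import capture
plan((496.5,-411.3,165),5)
for n in("top","side"):
    p,d=capture(n);np.save(n+"1d.npy",d);np.save(n+"1p.npy",p)
    x0,y0,x1,y1=(405,200,505,275) if n=="top" else (260,260,360,410)
    cv2.imwrite(f"pics/{n}1.png",cv2.resize(p[y0:y1,x0:x1,::-1],None,fx=4,fy=4,interpolation=cv2.INTER_CUBIC))
E
```

```text
t 1.35 pos [ 496.1 -411.   163.7] yaw 5.05 F [0.1 0.9 0.3] open 80.1
turn rad 0.0009 then shift mm [ 0.3  0.3 -1.3]
```

View pics/side1.png

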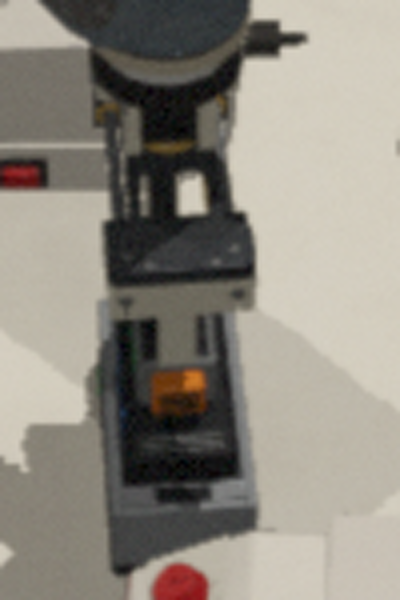

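The side view shows the near finger straight above the orange button (column about 178 of the crop), so x is aligned. Descending to just above the shoulders.

Request:
{"fn": "arm_command", "kwargs": {
  "moves": [
    [0.0003,0.0003,0.01,0,0.075],
    [0,0,0.012,0,0.075],
    [0,0,0.012,0,0.075],
    [0,0,0.012,0,0.075],
    [0,0,0.009,0,0.075],
    [0,0,0.003,0,0.075],
    [0,0,0,0,0.075],
    [0,0,0,0,0.075]
  ]
}}

```text
t: 2.45
position: [497.1, -412.0, 107.9]
ee_rot: [0.0, 0.999, 0.044, 0.0]
ft_force: [0.1, 1.2, -0.1]
opening: 75.0
```

```bash
python3 - <<'E'
from h import *
from station import capture
plan((496.5,-411.3,99),5)
for n in("top","side"):
    p,d=capture(n)
    x0,y0,x1,y1=(405,200,505,275) if n=="top" else (260,260,360,410)
    cv2.imwrite(f"pics/{n}2.png",cv2.resize(p[y0:y1,x0:x1,::-1],None,fx=4,fy=4,interpolation=cv2.INTER_CUBIC))
E
```

```text
t 2.45 pos [ 497.1 -412.   107.9] yaw 5.01 F [ 0.1  1.2 -0.1] open 75.0
turn rad 0.0001 then shift mm [-0.5 -0.7  8.9]
```

View pics/side2.png

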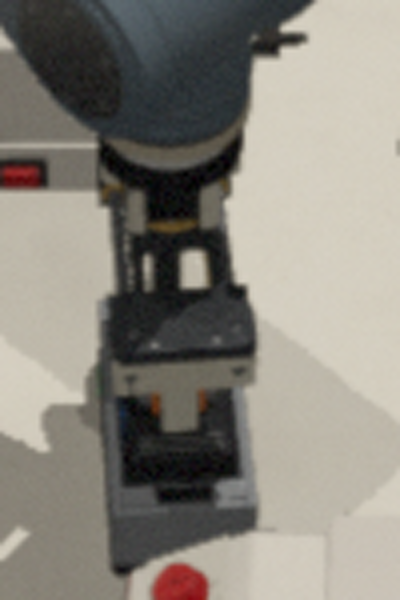

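View pics/top2.png

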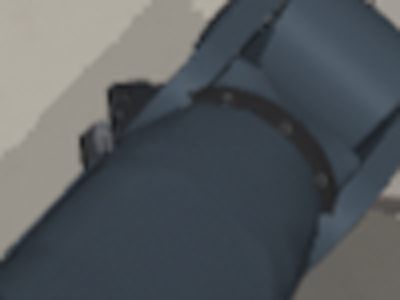

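The finger stands centred outside the button, with orange showing equally on both sides. Now feeling down for contact.

Request:
{"fn": "arm_command", "kwargs": {
  "moves": [
    [0,0,0.003,0,0.075],
    [0,0,0.003,0,0.075],
    [0,0,0.003,0,0.075],
    [0,0,0.002,0,0.075],
    [0,0,0,0,0.075]
  ]
}}

```text
t: 3.18
position: [496.9, -411.8, 96.8]
ee_rot: [-0.0, 0.999, 0.044, 0.0]
ft_force: [-2.8, 1.3, 7.0]
opening: 75.1
```

Request:
{"fn": "arm_command", "kwargs": {
  "moves": [
    [0,0,0.002,0,0.075],
    [0,0,0.002,0,0.075],
    [0,0,0.002,0,0.075],
    [0,0,0,0,0.075]
  ]
}}

```text
t: 3.68
position: [497.0, -411.9, 91.1]
ee_rot: [0.0, 0.999, 0.044, 0.0]
ft_force: [-2.8, 2.2, 9.3]
opening: 74.6
```

Request:
{"fn": "arm_command", "kwargs": {
  "moves": [
    [0,0,0.002,0,0.075],
    [0,0,0.0015,0,0.075],
    [0,0,0,0,0.075]
  ]
}}

```text
t: 4.05
position: [497.0, -411.9, 87.8]
ee_rot: [0.0, 0.999, 0.044, 0.0]
ft_force: [-2.5, 2.8, 11.3]
opening: 75.2
```

Request:
{"fn": "arm_command", "kwargs": {
  "moves": [
    [0,0,0.001,0,0.075],
    [0,0,0.001,0,0.075],
    [0,0,0,0,0.075]
  ]
}}

```text
t: 4.42
position: [497.1, -411.9, 87.2]
ee_rot: [0.0, 0.999, 0.044, 0.0]
ft_force: [-6.8, 6.8, 22.4]
opening: 74.9
```

The force jumped from 11 to 22 N for 0.6 mm of travel, so the plate is on its solid stop. Squeezing while holding it down.

Request:
{"fn": "arm_command", "kwargs": {
  "moves": [
    [0,0,0.0004,0,0.066],
    [0,0,0,0,0.06],
    [0,0,0,0,0.055],
    [0,0,0,0,0.05],
    [0,0,0,0,0.044],
    [0,0,0,0,0.04],
    [0,0,0,0,0.04]
  ],
  "squeeze": 40
}}

```text
t: 5.3
position: [497.9, -412.0, 87.7]
ee_rot: [0.001, 0.999, 0.044, 0.001]
ft_force: [-5.2, 9.3, 28.6]
opening: 44.9
```

Request:
{"fn": "arm_command", "kwargs": {
  "moves": [
    [0,0,0,0,0.04],
    [0,0,0,0,0.04]
  ]
}}

```text
t: 5.55
position: [497.9, -412.0, 87.7]
ee_rot: [0.001, 0.999, 0.044, 0.001]
ft_force: [-4.3, 8.7, 28.6]
opening: 44.6
```

```bash
python3 - <<'E'
from h import *
from station import capture
plan((497,-412,87.7),5)
p,d=capture("side");cv2.imwrite(f"pics/side3.png",cv2.resize(p[300:410,260:360,::-1],None,fx=5,fy=5,interpolation=cv2.INTER_CUBIC))
E
```

```text
t 5.55 pos [ 497.9 -412.    87.7] yaw 5.0 F [-4.3  8.7 28.6] open 44.6
turn rad -0.0001 then shift mm [-0.9 -0.   0. ]
```

View pics/side3.png

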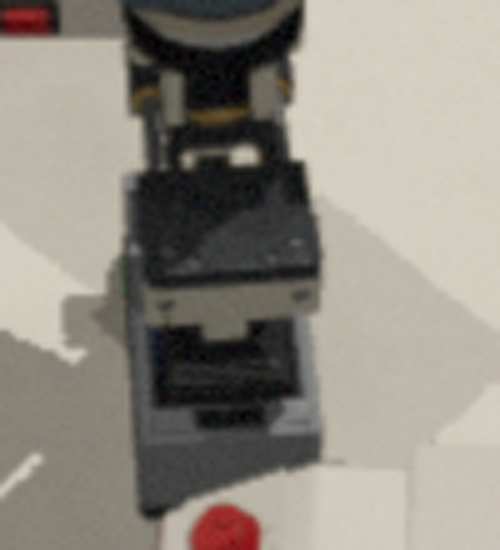

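Both buttons are in (opening 44.6 mm, so fully pressed) and the pack is down. Lifting straight up slowly.

Request:
{"fn": "arm_command", "kwargs": {
  "moves": [
    [0,0,-0.002,0,0.04],
    [0,0,-0.003,0,0.04],
    [0,0,-0.004,0,0.04],
    [0,0,-0.004,0,0.04],
    [0,0,-0.005,0,0.04],
    [0,0,-0.005,0,0.04],
    [0,0,0,0,0.04]
  ]
}}

```text
t: 6.48
position: [496.5, -411.7, 107.1]
ee_rot: [-0.0, 0.999, 0.044, -0.0]
ft_force: [1.1, -0.4, -4.6]
opening: 44.2
```

The wrist reads −4.6 N, about the pack's weight, with no lateral load, so it is free. Lifting clear.

Request:
{"fn": "arm_command", "kwargs": {
  "moves": [
    [0,0,-0.006,0,0.04],
    [0,0,-0.008,0,0.04],
    [0,0,-0.01,0,0.04],
    [0,0,-0.015,0,0.04],
    [0,0,-0.02,0,0.04],
    [0,0,-0.02,0,0.04],
    [0,0,-0.015,0,0.04],
    [0,0,-0.006,0,0.04],
    [0,0,0,0,0.04]
  ]
}}

```text
t: 7.6
position: [496.9, -411.9, 207.7]
ee_rot: [0.0, 0.999, 0.044, 0.0]
ft_force: [-0.4, 0.6, -4.7]
opening: 44.0
```

```bash
python3 - <<'E'
from h import *
from station import capture
plan((471.2,325.6,340),-13.7)
p,d=capture("side");cv2.imwrite(f"pics/side4.png",cv2.resize(p[200:410,240:380,::-1],None,fx=2.8,fy=2.8,interpolation=cv2.INTER_CUBIC))
E
```

```text
t 7.6 pos [ 496.9 -411.9  207.7] yaw 5.0 F [-0.4  0.6 -4.7] open 44.0
turn rad 0.3264 then shift mm [-199.6 -710.4 -132.3]
```

View pics/side4.png

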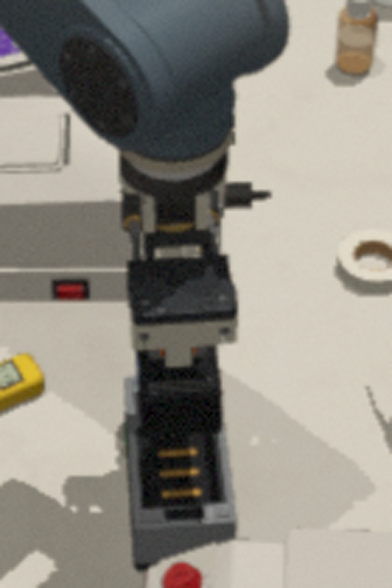

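The pack hangs level, clear of the dock. I'll raise it above the instrument (216 mm high) before crossing.

Request:
{"fn": "arm_command", "kwargs": {
  "moves": [
    [0,0,-0.015,0,0.04],
    [0,0,-0.025,0,0.04],
    [0,0,-0.03,0,0.04],
    [0,0,-0.03,0,0.04],
    [0,0,-0.025,0,0.04],
    [0,0,-0.015,0,0.04],
    [0,0,0,0,0.04]
  ]
}}

```text
t: 8.52
position: [497.0, -412.0, 348.4]
ee_rot: [0.001, 0.999, 0.044, 0.001]
ft_force: [-0.6, -1.0, -5.0]
opening: 43.9
```

Request:
{"fn": "arm_command", "kwargs": {
  "moves": [
    [0.001,-0.015,0,0,0.04],
    [0.002,-0.03,0,0,0.04],
    [0.002,-0.04,0,0,0.04],
    [0.002,-0.045,0,0,0.04],
    [0.0025,-0.045,0,0,0.04],
    [0.0025,-0.045,0,0,0.04],
    [0.0025,-0.045,0,0,0.04],
    [0.0025,-0.045,0,0,0.04],
    [0.0025,-0.045,0,0,0.04],
    [0.0025,-0.045,0,0,0.04]
  ]
}}

```text
t: 9.78
position: [482.7, -9.3, 346.6]
ee_rot: [-0.0, 0.999, 0.044, -0.001]
ft_force: [-0.0, -0.1, -3.5]
opening: 44.1
```

Request:
{"fn": "arm_command", "kwargs": {
  "moves": [
    [0.0025,-0.045,0,0,0.04],
    [0.0025,-0.045,0,0,0.04],
    [0.0025,-0.045,0,0,0.04],
    [0.0025,-0.045,0,0,0.04],
    [0.002,-0.045,0,0,0.04],
    [0.002,-0.045,0,0,0.04],
    [0.002,-0.035,0,0,0.04],
    [0.001,-0.02,0,0,0.04],
    [0,-0.01,0,0,0.04],
    [0,0,0,0,0.04]
  ]
}}

```text
t: 11.02
position: [471.5, 323.5, 347.3]
ee_rot: [0.0, 0.999, 0.044, -0.0]
ft_force: [0.6, -1.2, -3.8]
opening: 43.6
```

```bash
python3 - <<'E'
from h import *
plan((471.2,325.6,200),-13.7)
print(get_state()["joint_pos"].round(2))
E
```

```text
t 11.03 pos [471.5 323.5 347.3] yaw 5.01 F [ 0.6 -1.2 -3.8] open 43.6
turn rad 0.3265 then shift mm [ -0.8  -2.  147.3]
[ 0.52  0.31  1.45 -0.    1.38  2.  ]
```

Request:
{"fn": "arm_command", "kwargs": {
  "moves": [
    [0,0,0,0.1,0.04],
    [0,0,0,0.1265,0.04],
    [0,0,0,0.1,0.04],
    [-0.0008,-0.002,0.02,0,0.04],
    [0,0,0.03,0,0.04],
    [0,0,0.035,0,0.04],
    [0,0,0.035,0,0.04],
    [0,0,0.02,0,0.04],
    [0,0,0.007,0,0.04],
    [0,0,0,0,0.04]
  ]
}}

```text
t: 12.28
position: [471.6, 325.4, 200.9]
ee_rot: [-0.0, 0.993, -0.12, 0.0]
ft_force: [-0.2, -0.0, -4.7]
opening: 43.9
```

```bash
python3 - <<'E'
from h import *
from station import capture
plan((471.2,325.6,120),-13.7)
p,d=capture("side");np.save("side5p.npy",p);np.save("side5d.npy",d)
q=cv2.resize(p[70:230,220:420,::-1],None,fx=3,fy=3,interpolation=cv2.INTER_CUBIC)
p,d=capture("top");np.save("top5p.npy",p);np.save("top5d.npy",d)
r=cv2.resize(p[220:300,150:250,::-1],None,fx=4,fy=4,interpolation=cv2.INTER_CUBIC)
cv2.imwrite("pics/side5.png",q);cv2.imwrite("pics/top5.png",r)
E
```

```text
t 12.28 pos [471.6 325.4 200.9] yaw -13.74 F [-0.2 -0.  -4.7] open 43.9
turn rad -0.0007 then shift mm [-0.5 -0.1 80.9]
```

View pics/side5.png

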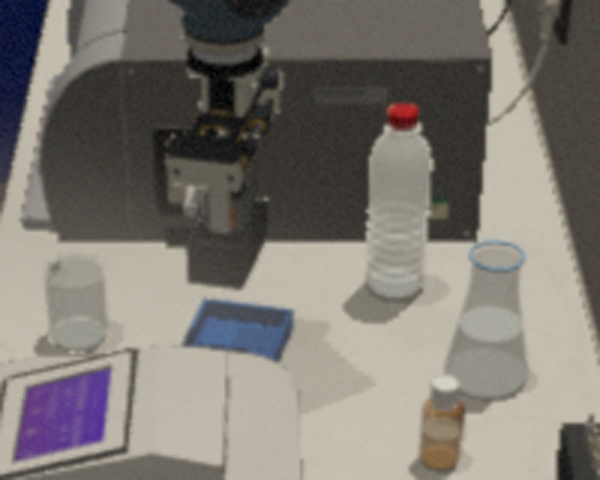

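View pics/top5.png

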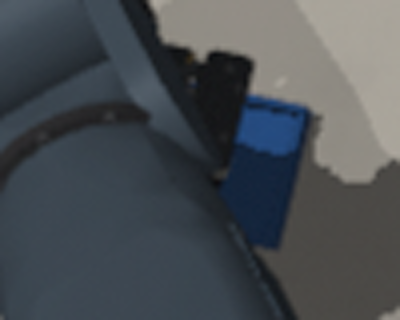

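The pack is held upright over the tray. The beaker is at the left of the side view and clear of the path, and the bottle is untouched. Lowering.

Request:
{"fn": "arm_command", "kwargs": {
  "moves": [
    [-0.0004,0,0.015,0,0.04],
    [0,0,0.02,0,0.04],
    [0,0,0.02,0,0.04],
    [0,0,0.02,0,0.04],
    [0,0,0.015,0,0.04],
    [0,0,0.01,0,0.04],
    [0,0,0.007,0,0.04],
    [0,0,0.004,0,0.04],
    [0,0,0,0,0.04],
    [0,0,0,0,0.04]
  ]
}}

```text
t: 13.62
position: [471.2, 326.1, 89.9]
ee_rot: [-0.0, 0.993, -0.119, 0.0]
ft_force: [-0.6, -0.5, -4.8]
opening: 43.9
```

```bash
python3 - <<'E'
from h import *
from station import capture
plan((471.2,325.6,78),-13.7)
p,d=capture("side")
q=cv2.resize(p[70:230,220:420,::-1],None,fx=4,fy=3.7,interpolation=cv2.INTER_CUBIC)
cv2.imwrite("pics/side6.png",q)
E
```

```text
t 13.62 pos [471.2 326.1  89.9] yaw -13.7 F [-0.6 -0.5 -4.8] open 43.9
turn rad -0.0001 then shift mm [ 0.2  0.5 11.9]
```

View pics/side6.png

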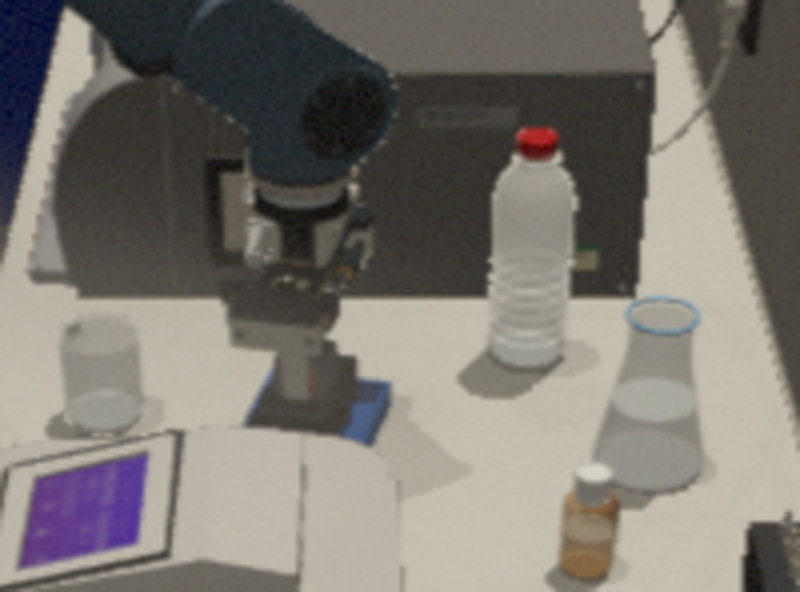

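The pack is going into the tray, centred. Creeping down.

Request:
{"fn": "arm_command", "kwargs": {
  "moves": [
    [0,0,0.003,0,0.04],
    [0,0,0.003,0,0.04],
    [0,0,0.0025,0,0.04],
    [0,0,0.001,0,0.04],
    [0,0,0,0,0.04]
  ]
}}

```text
t: 14.3
position: [470.9, 326.0, 79.9]
ee_rot: [0.0, 0.993, -0.119, -0.0]
ft_force: [-0.7, 0.8, -4.0]
opening: 44.0
```

Request:
{"fn": "arm_command", "kwargs": {
  "moves": [
    [0,0,0.0008,0,0.04],
    [0,0,0.0007,0,0.04],
    [0,0,0,0,0.04]
  ]
}}

```text
t: 14.68
position: [470.9, 325.9, 78.5]
ee_rot: [0.0, 0.993, -0.119, -0.0]
ft_force: [-0.4, -1.2, -4.2]
opening: 43.9
```

Request:
{"fn": "arm_command", "kwargs": {
  "moves": [
    [0,0,0.0007,0,0.04],
    [0,0,0.0005,0,0.04],
    [0,0,0,0,0.04]
  ]
}}

```text
t: 15.05
position: [470.9, 326.1, 78.0]
ee_rot: [-0.0, 0.993, -0.119, 0.0]
ft_force: [-3.1, -0.8, 6.2]
opening: 44.1
```

Contact: the load went from −4.2 to +6.2 N, so the pack is on the floor. Opening gently, then checking.

Request:
{"fn": "arm_command", "kwargs": {
  "moves": [
    [0,0,0,0,0.052],
    [0,0,0,0,0.06],
    [0,0,0,0,0.066],
    [0,0,0,0,0.072],
    [0,0,0,0,0.077],
    [0,0,0,0,0.077],
    [0,0,0,0,0.077]
  ]
}}

```text
t: 15.92
position: [471.0, 326.0, 77.4]
ee_rot: [-0.0, 0.993, -0.119, 0.0]
ft_force: [-0.3, -0.2, -0.5]
opening: 76.9
```

Released, with no force left on the wrist. Backing straight up, slowly at first.

Request:
{"fn": "arm_command", "kwargs": {
  "moves": [
    [0,0,-0.003,0,0.077],
    [0,0,-0.005,0,0.077],
    [0,0,-0.01,0,0.077],
    [0,0,-0.015,0,0.077],
    [0,0,-0.025,0,0.077],
    [0,0,-0.03,0,0.077],
    [0,0,-0.04,0,0.077],
    [0,0,-0.05,0,0.077],
    [0,0,-0.05,0,0.077],
    [0,0,-0.03,0,0.077]
  ]
}}

```text
t: 17.18
position: [471.0, 326.0, 339.2]
ee_rot: [-0.001, 0.993, -0.119, 0.002]
ft_force: [0.1, 1.0, -0.2]
opening: 76.6
```

Request:
{"fn": "arm_command", "kwargs": {
  "moves": [
    [-0.01,0.02,0,0,0.077],
    [-0.01,0.04,0,0,0.077],
    [-0.01,0.045,0,0,0.077],
    [-0.01,0.045,0,0,0.077],
    [-0.01,0.045,0,0,0.077],
    [-0.01,0.045,0,0,0.077],
    [-0.01,0.04,0,0,0.077],
    [-0.01,0.02,0,0,0.077],
    [0,0,0,0,0.077],
    [0,0,0,0,0.077]
  ]
}}

```text
t: 18.42
position: [322.5, 53.9, 335.8]
ee_rot: [-0.0, 0.993, -0.119, 0.001]
ft_force: [1.0, 0.2, 0.1]
opening: 76.8
```

```bash
python3 - <<'E'
from h import *
from station import capture
plan((471.2,325.6,78),-13.7)
p,d=capture("side")
q=cv2.resize(p[130:230,220:420,::-1],None,fx=4,fy=4,interpolation=cv2.INTER_CUBIC)
cv2.imwrite("pics/side7.png",q)
p,d=capture("top");C=cloud("top",d)
cv2.imwrite("pics/top7f.png",p[:,:,::-1]);cv2.imwrite("pics/top7.png",cv2.resize(p[220:300,150:250,::-1],None,fx=6,fy=6,interpolation=cv2.INTER_CUBIC))
box=np.zeros(C.shape[:2],bool);box[215:295,155:245]=1
for a,b in((45,60),(72,95),(35,110)):
    P=C[box&(C[...,2]>a)&(C[...,2]<b)]
    r=cv2.minAreaRect(P[:,:2].astype(np.float32));print(a,b,len(P),np.median(P,0).round(1),r)
E
```

```text
t 18.43 pos [322.5  53.9 335.8] yaw -13.71 F [1.  0.2 0.1] open 76.8
turn rad -0.0001 then shift mm [  80.1 -299.2  257.8]
45 60 431 [462.4 306.6  50.8] ((468.7434997558594, 324.903564453125), (113.50260925292969, 60.964683532714844), 75.19513702392578)
72 95 350 [468.5 324.   85. ] ((468.8799133300781, 324.88494873046875), (70.5086669921875, 43.97929000854492), 74.23572540283203)
35 110 876 [464.7 318.4  54.8] ((475.40960693359375, 331.26116943359375), (130.84451293945312, 75.44971466064453), 71.20227813720703)
```

View pics/side7.png

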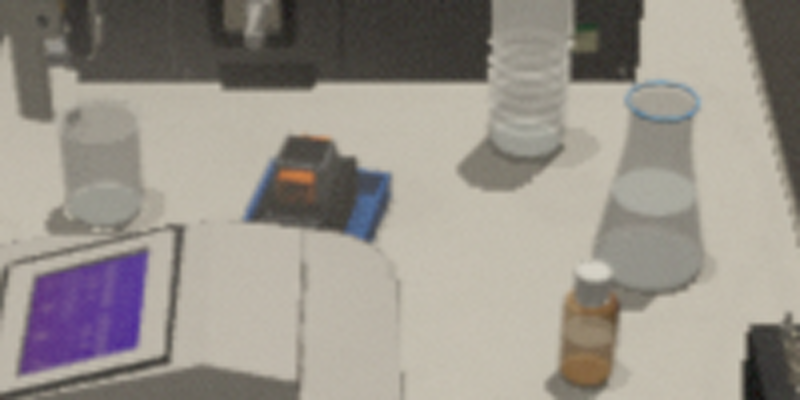

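View pics/top7.png

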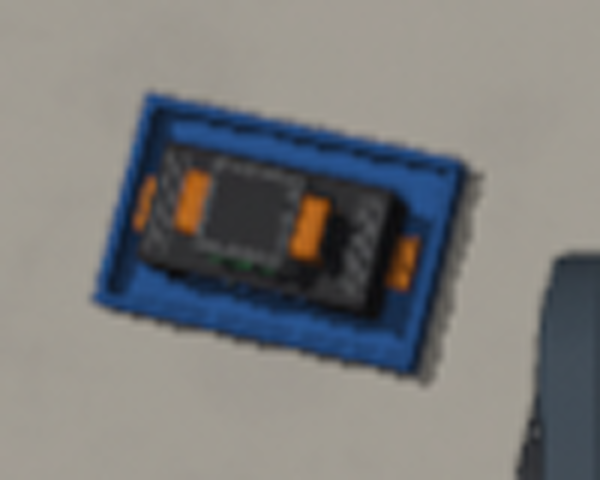

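View pics/top7f.png

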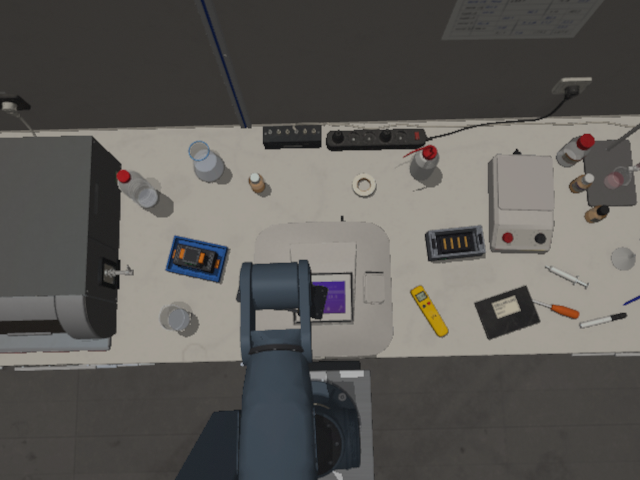

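The pack sits flat in the tray with its length along the tray's: shoulders measured at z ≈ 51 against 52 expected, centre within about 3 mm. The dock is empty, and the beaker, bottle and meter are where they were. The arm is clear, so I'm handing in.

```bash
python3 -c "
from station import *
print(hand_in())"
```

```text
the job is handed in; nothing more can be done
None
```

The battery pack is in the blue kit tray, upright and flat on its floor, and I handed the job in at about 18.4 s of the 54 s allowed.

- **Unlocking:** I pushed the pack down on its shoulders until the plate hit its solid stop. The force jumped from 11 to 22 N there, and the highest vertical reading was about 29 N. While it was down I squeezed both buttons fully, then lifted it straight out with no catch.
- **Placing:** I carried it over the instrument and lowered it until it touched the floor at about 10 N. I then opened the fingers slowly; the wrist force fell to about zero before I backed away.
- **Last checks:** The pack's shoulders measured z ≈ 51 mm against 52 expected. Its centre is within about 3 mm of the tray's and its length is within about 2° of the tray's. The dock is empty, the beaker, bottle and meter look unmoved, and the arm touches nothing.
- **Disagreement:** While gripping, the finger opening read about 44 mm, where 48 mm was expected with the buttons fully in. I put this down to the pads or fingers giving a little. The reading then stayed steady and the hooks came out cleanly.

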